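Clear the spent scent chips and open the safety-capped scent jar

ROBOT

A 6-joint arm with a two-finger parallel gripper is mounted at the origin on the work surface. World frame = base frame: x ahead of the robot, y to its left, z up, the work surface at z = 0. Lengths are in mm, angles in degrees, forces in N, time in s.
With the tool pointing down it reaches from about 325 to 900 mm from the base axis. Payload 6.1 kg.
Tool frame: the origin (TCP) lies between the finger pads; the fingertips stand 8 mm ahead of it and the grasp point (between the pads) lies 11 mm behind it (arm.tips_ahead is the z of the fingertips in the tool frame, in mm); z points along the fingers, y is the direction in which the jaws open and shut (so a half turn about z gives the same grasp; the last joint's range is limited). The gripper opens to 87 mm and grips with 3 to 60 N. Pads are 19 mm wide; open, the fingers measure 117 mm over their backs; the gripper's body (75 mm by 190 mm) begins 51 mm behind the grasp point.
Start: joints at [-7.225, 12.628, 87.462, -0, 79.91, -7.225], TCP at [624.993, -0.003, 230.538] pointing down, gripper open.
Joint ranges: [-170.65, 170.65], [-52.31, 119.04], [5.05, 147.46], [-71.25, 251.25], [11.57, 151.72], [-153.62, 153.62]. Speed limits (degrees/s): [147.25, 147.25, 172.46, 180, 180, 180].

INTERFACE

Orientations are given as a 3x3 rotation matrix whose columns are the frame's x, y, z axes.
In Python, from plant import arm gives the robot as it stands. Calls block until the motion is done:
- arm.reach(position, orientation): joint-space move of the TCP to a pose.
- arm.move_straight(position, frame=None, v=150): straight line of the TCP; frame=None keeps the orientation; v is the mean speed in mm/s.
- arm.goto_joints(angles): joint-space move.
- arm.open_gripper() and arm.grasp(): open the fingers fully, or close them until they stop; the grip force is fixed at half the most.
- arm.wait(seconds).
- arm.inverse_kinematics(position, orientation): joint angles nearest the present ones, or None.
- arm.read_state(): the state.
- arm.grab_frame(name): name is "scene" or "side" or "wrist"; returns the picture (420x560x3 uint8, blue, green, red); there is no depth.
- arm.get_calibration(name): a dict with "fx", "fy", "cx", "cy" (pixels), "k1" (the pictures are not rectified: a ray, as slopes to the right and down, at radius r is drawn at 1 + k1 r^2 times it, then the intrinsics apply), "cam_to_world" (4x4, takes a point from camera to world coordinates); the wrist camera has in their place "tool_from_camera" (4x4, takes a point from camera to tool coordinates, whose origin is the TCP and whose axes are the flange's). Camera axes: x right, y down, z forward; pixel columns grow to the right and rows downward; lengths in mm; the calibration is good to about 2 mm. A picture is of the moment at which its call begins: read the wrist's pose just before it. get_calibration takes no time and is no camera call.
A pose or a line that the arm cannot do raises arm.Unreachable and nothing moves.
- arm.finish_job(): hands the job in, once; it reports no verdict.
The state is a dict: "t": time; "q": joint angles; "joint_vel": joint speeds; "effort": joint torques, N m; "tool_pos": TCP position; "eef_rot": TCP orientation; "force": force on the tool from outside, world axes, zero at the start; "torque": the same for the moment, N m; "opening": finger opening in mm.
Only numpy, scipy, OpenCV 4.12 (cv2) and the standard library are available. Lean on these libraries where they do the work, as an engineer would, in place of code of your own. Each camera call takes 0.05 s, during which the arm holds its last target.

TASK

Change the scent by the elevator: with the wooden scraper block, wipe the four spent clay chips off the slate plate into the black catchall beside it (never with the fingers), then stand the block back on the stone slab, clear of the plate, and let it go. Then open the frosted jar: press its safety cap fully down, turn it anticlockwise while pressed until it stops, and lift it off. Finish while still holding the cap level and still, straight above the jar's mouth and about 5 cm higher than it sat; do not put it down or let go, and leave the other things on the slab where they are.

Things in the scene. Friction and masses are not known exactly. Their poses are not given: they have to be found in the camera images.
- jar: Frosted glass jar, 76 mm across and 78 mm high to the shoulder, with a neck 41 mm across whose rim is 100 mm above the slab; fixed to the slab, it neither slides nor turns. Origin: centre of its underside; z up. Its x axis lies along the slot in the neck through which the cap's two lugs come out. It may stand left or right of the block.
- cap_center (a point): Dark wooden round cap on the jar, 50 mm across, 32 mm high, about 50 g, loose. Point: on its axis, half-way up, 110 mm above the slab when seated (top face 126). Can be gripped at any yaw across its diameter, and pressed and turned by the same grip. Inside, a stem with two lugs along the point's x reaches 3 mm below the skirt. Locked, its x is 70 degrees clockwise from the jar's x, seen from above.
- plunger (a joint): Spring plunger in the neck under the cap (m): 0 locked, 0.008 with the cap pressed fully down on a hard stop, about -0.004 with the cap off. The push takes 5 N to begin, 11 N at the bottom. The cap turns easily once 5 mm down; turned anticlockwise (seen from above) by about 70 degrees (60 to 82; a stop ends the turn at about 82) it lifts straight out.
- plate_top (a point): Slate plate, 130 x 130 mm and 30 mm thick, fixed to the slab. Point: centre of its top face; its x axis points across the plate to the catchall, z up.
- catchall: Black ceramic open catchall tray, fixed against the plate's +x edge (2 mm gap), outside 100 mm along x by 170 mm along y, 24 mm high, walls and floor 5 mm. Origin: centre of its underside, 117 mm from the plate's centre along the plate's x; same axes as the plate.
- block_center (a point): Wooden scraper block standing on the slab, 62 mm high, 120 g: a foot 28 x 110 x 16 mm (x, y, z) and on it a grip 22 mm thick (x), 70 mm long (y), 46 mm high. Point: its centre, 31 mm above its underside; y along its length, z up.
- chip0_center (a point): One of four loose clay chips, 20 x 24 x 8 mm, 10 g, lying on the plate up to 50 mm from its centre line, all within the plate's x from -20 to +60 mm. Point: its centre.
- chip1_center (a point): One of four loose clay chips, 20 x 24 x 8 mm, 10 g, lying on the plate up to 50 mm from its centre line, all within the plate's x from -20 to +60 mm. Point: its centre.
- chip2_center (a point): One of four loose clay chips, 20 x 24 x 8 mm, 10 g, lying on the plate up to 50 mm from its centre line, all within the plate's x from -20 to +60 mm. Point: its centre.
- chip3_center (a point): One of four loose clay chips, 20 x 24 x 8 mm, 10 g, lying on the plate up to 50 mm from its centre line, all within the plate's x from -20 to +60 mm. Point: its centre.
- trinket_box: Stainless trinket box with a press button, 79 x 99 x 51 mm, loose; to be left alone. Origin: centre of its underside.
- remote: White plastic garage remote, 62 x 36 x 13 mm, loose; to be left alone. Origin: centre of its underside.
- shoehorn: Wooden shoehorn lying flat, 205 mm long along its x, 34 mm wide, up to 10 mm high, loose; to be left alone. Origin: near its middle, underside.
- candle: Candle in a tumbler, 72 mm across, 75 mm high, loose; to be left alone. Origin: centre of its underside.
Not all that is in view belongs to the job. Of the things that look like the part that bears cap_center, the smaller one is meant. Of the things that look like the part that bears block_center, take the one that is nearest to the robot's base at the start.

How it is judged (in metres and radians):
On the way, in this order (a step that is already met when the one before it is completed fails the run):
1. all four chips lie in the catchall, swept there with the block in the gripper (x of chip0_center in the frame of catchall between -0.047 and 0.047 m and y of chip0_center in the frame of catchall between -0.082 and 0.082 m and height (world z) of chip0_center between 0 and 0.03 m and x of chip1_center in the frame of catchall between -0.047 and 0.047 m and y of chip1_center in the frame of catchall between -0.082 and 0.082 m and height (world z) of chip1_center between 0 and 0.03 m and x of chip2_center in the frame of catchall between -0.047 and 0.047 m and y of chip2_center in the frame of catchall between -0.082 and 0.082 m and height (world z) of chip2_center between 0 and 0.03 m and x of chip3_center in the frame of catchall between -0.047 and 0.047 m and y of chip3_center in the frame of catchall between -0.082 and 0.082 m and height (world z) of chip3_center between 0 and 0.03 m and contact force between the fingers and block above 0.5 N), for 0.2 s.
2. the block stands on the slab again, let go (height (world z) of block_center between 0.026 and 0.035 m and angle between block_center's own z axis and vertical below 0.15 rad and contact force between the fingers and block below 0.05 N), for 0.2 s.
3. the cap is pressed down against its spring (5 mm or more) (value of joint plunger above 0.005 m and contact force between the fingers and cap above 0.5 N), for 0.1 s.
4. the cap is turned until its lugs lie along the slot (within 17 degrees) (angle between the x axis of cap_center and the x axis of jar, either way round below 0.3 rad and contact force between the fingers and cap above 0.5 N), for 0.1 s.
At the end, for the whole second after the job is handed in: The gripper holds the cap at rest over the jar: 25 to 110 mm above its seat, axis within 30 mm of the jar's, tilted less than 15 degrees, touching only the fingers; the block stands upright on the slab, released; all four chips lie in the catchall (all of step 2 and x of chip0_center in the frame of catchall between -0.047 and 0.047 m and y of chip0_center in the frame of catchall between -0.082 and 0.082 m and height (world z) of chip0_center between 0 and 0.03 m and x of chip1_center in the frame of catchall between -0.047 and 0.047 m and y of chip1_center in the frame of catchall between -0.082 and 0.082 m and height (world z) of chip1_center between 0 and 0.03 m and x of chip2_center in the frame of catchall between -0.047 and 0.047 m and y of chip2_center in the frame of catchall between -0.082 and 0.082 m and height (world z) of chip2_center between 0 and 0.03 m and x of chip3_center in the frame of catchall between -0.047 and 0.047 m and y of chip3_center in the frame of catchall between -0.082 and 0.082 m and height (world z) of chip3_center between 0 and 0.03 m and z of cap_center in the frame of jar between 0.135 and 0.22 m and horizontal distance between cap_center and jar below 0.03 m and angle between cap_center's own z axis and vertical below 0.26 rad and contact force between the fingers and cap above 0.5 N and contact force between jar and cap below 0.05 N and linear speed of cap below 0.03 m/s); the arm keeps its last pose, push and grip.
It fails at once if the fingers push a chip (contact force between the fingers and chip0 above 1 N or contact force between the fingers and chip1 above 1 N or contact force between the fingers and chip2 above 1 N or contact force between the fingers and chip3 above 1 N).
It fails at once if a bystander is shifted by more than 30 mm (distance of any of trinket_box, remote, shoehorn, candle from where it was at the start of the episode above 0.03 m).
It also fails if it takes over 66 s, if anything falls off the work surface, if the arm or the gripper's body presses on something with over 40 N, if the wrist force passes 120 N, or if a joint passes its speed limit or range.

## Working session

There is one attempt and no reset: what is moved stays moved. The work goes in short steps, each a Python script; the robot and the scene stay as the last script left them, time stands still between calls to the robot, and variables do not carry over. Pictures are saved under pics/ and viewed, and the job is handed in when it is done.

```bash
ls; mkdir -p pics; python3 - <<'E'
from plant import arm
import cv2,numpy as np
np.set_printoptions(precision=4,suppress=True)
for n in ["scene","side","wrist"]:
    f=arm.grab_frame(n); cv2.imwrite(f"pics/{n}0.png",f); c=arm.get_calibration(n); print(n,c)
s=arm.read_state(); print(s['t'],s['tool_pos'],s['eef_rot'],s['force'],s['opening'])
E
```

```text
pics
scene {'fx': 488.050584350853, 'fy': 488.050584350853, 'cx': 276.3730799211767, 'cy': 214.17170465133808, 'k1': -0.06837203255031483, 'cam_to_world': array([[  -0.4701,    0.4457,   -0.7618, 1636.9618],
       [   0.8824,    0.2584,   -0.3933,  560.7796],
       [   0.0216,   -0.8571,   -0.5147,  829.4315],
       [   0.    ,    0.    ,    0.    ,    1.    ]])}
side {'fx': 413.1517219216699, 'fy': 413.1517219216699, 'cx': 277.7215228557066, 'cy': 209.320674457594, 'k1': 0.00431956818023758, 'cam_to_world': array([[   0.9942,   -0.0695,    0.0819,  466.7528],
       [  -0.1058,   -0.4988,    0.8603, -924.3629],
       [  -0.019 ,   -0.8639,   -0.5032,  659.4955],
       [   0.    ,    0.    ,    0.    ,    1.    ]])}
wrist {'fx': 328.2548774669656, 'fy': 328.2548774669656, 'cx': 285.334856420096, 'cy': 210.29251241353415, 'k1': -0.07136219455796651, 'tool_from_camera': array([[  -0.0013,   -0.9532,   -0.3025,   81.595 ],
       [   1.    ,   -0.0009,   -0.0012,   -0.3379],
       [   0.0009,   -0.3025,    0.9532, -154.7125],
       [   0.    ,    0.    ,    0.    ,    1.    ]])}
0.15 [624.5218   0.0499 229.6529] [[-0.      1.     -0.0015]
 [ 1.      0.      0.0002]
 [ 0.0002 -0.0015 -1.    ]] [-0.1692 -0.4021  1.2042] 87.4447765520044
```

View pics/scene0.png

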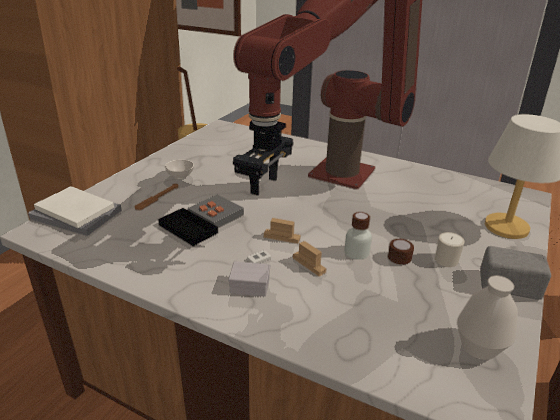

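View pics/side0.png

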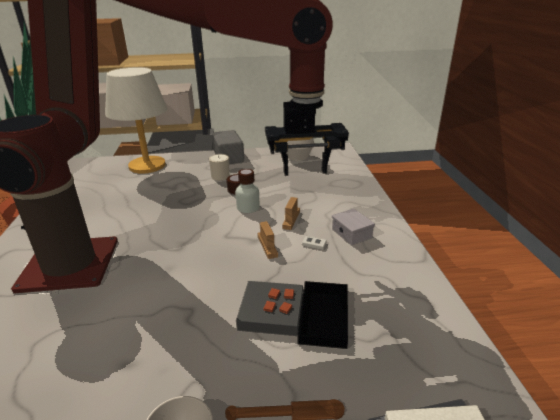

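View pics/wrist0.png

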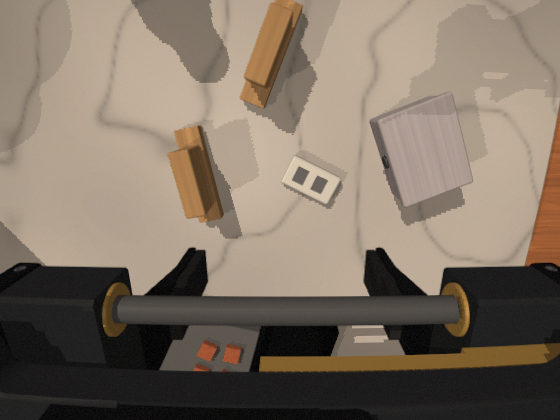

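The scene view shows the plate at about (215,210), the tray at (188,226), two blocks at (282,230) and (309,258), the jar at (359,240), and the loose larger cap at (400,250). The robot-side block is at (266,240) in the side view and (195,175) in the wrist view. Next I'll localise them.

```bash
cat > h.py <<'E'
import numpy as np, cv2
from plant import arm
from scipy.optimize import least_squares
np.set_printoptions(precision=2,suppress=True)
def wpose(s):
    T=np.eye(4);T[:3,:3]=s['eef_rot'];T[:3,3]=s['tool_pos'];return T
def cam(n,s=None):
    c=arm.get_calibration(n)
    T=c['cam_to_world'] if n!='wrist' else wpose(s)@c['tool_from_camera']
    return (c,T)
def ray(C,uv):
    c,T=C
    d=np.array([(uv[0]-c['cx'])/c['fx'],(uv[1]-c['cy'])/c['fy']]);p=d.copy()
    for _ in range(20): p=d/(1+c['k1']*(p@p))
    v=T[:3,:3]@np.array([p[0],p[1],1]);return T[:3,3],v
def onz(C,uv,z):
    o,v=ray(C,uv);return (o+v*(z-o[2])/v[2])
def proj(C,P):
    c,T=C;P=np.atleast_2d(P)
    q=(P-T[:3,3])@T[:3,:3];p=q[:,:2]/q[:,2:]
    r=(p**2).sum(1,keepdims=True);p=p*(1+c['k1']*r)
    return p*[c['fx'],c['fy']]+[c['cx'],c['cy']]
E
python3 - <<'E'
from h import *
import pickle
s=arm.read_state(); pickle.dump(s,open('s0.pkl','wb'))
W=cam('wrist',s);S=cam('side');C=cam('scene')
print('block w',onz(W,(187,150),62),onz(W,(205,218),16))
print('jar cap scene',onz(C,(361,215),126),'side',onz(S,(246,174),126))
print('block side',onz(S,(266,230),62))
print('plate corners side', [onz(S,p,30) for p in [(245,284),(239,322),(301,283),(298,328)]])
print('tray side', [onz(S,p,24) for p in [(305,283),(348,284),(300,342),(347,344)]])
print('chips side', [onz(S,p,38) for p in [(274,293),(290,293),(270,306),(286,307)]])
print('box',onz(S,(350,222),51),'remote',onz(W,(312,180),13),'candle',onz(C,(452,240),75),'bigcap',onz(C,(401,245),32),'b2',onz(W,(270,50),40))
for n,b in (('side',(220,260,380,360)),('scene',(150,180,260,250)),('side',(210,160,380,270)),('scene',(250,180,480,300))):
    im=cv2.imread(f'pics/{n}0.png')[b[1]:b[3],b[0]:b[2]]
    k=min(800//im.shape[1],600//im.shape[0]); cv2.imwrite(f'pics/z_{n}_{b[0]}.png',cv2.resize(im,None,fx=k,fy=k,interpolation=cv2.INTER_CUBIC)); print(n,b,k)
E
```

```text
block w [526.96  41.58  62.  ] [527.6 -44.8  16. ]
jar cap scene [480.07 232.01 126.  ] side [481.12 211.43 126.  ]
block side [521.72  -6.89  62.  ]
plate corners side [array([ 457.77, -179.43,   30.  ]), array([ 440.96, -297.26,   30.  ]), array([ 586.77, -192.53,   30.  ]), array([ 559.41, -328.66,   30.  ])]
tray side [array([ 597.17, -186.75,   24.  ]), array([ 695.43, -202.96,   24.  ]), array([ 558.78, -359.69,   24.  ]), array([ 648.94, -375.84,   24.  ])]
chips side [array([ 520.72, -227.51,   38.  ]), array([ 555.91, -232.02,   38.  ]), array([ 508.24, -267.11,   38.  ]), array([ 541.73, -274.39,   38.  ])]
box [756.34  19.06  51.  ] remote [654.19   0.5   13.  ] candle [396.4  480.27  75.  ] bigcap [428.36 347.9   32.  ] b2 [608.81 135.2   40.  ]
side (220, 260, 380, 360) 5
scene (150, 180, 260, 250) 7
side (210, 160, 380, 270) 4
scene (250, 180, 480, 300) 3
```

```bash
python3 - <<'E'
from h import *
import pickle
R=np.array([[0,1,0],[1,0,0],[0,0,-1.]])
s0=arm.read_state()['t']
for n,p in (('jar',(500,120,250)),('plate',(550,-340,240))):
    arm.reach(p,R); arm.wait(0.2)
    s=arm.read_state(); f=arm.grab_frame('wrist'); cv2.imwrite(f'pics/w_{n}.png',f); pickle.dump(s,open(f's_{n}.pkl','wb')); print(s['t'],s['tool_pos'],s['q'])
E
```

```text
1.0833 [500.88 118.95 249.63] [  4.59  -3.3  102.34  -0.01  81.     4.68]
3.025 [ 550.54 -338.92  240.3 ] [-38.6   15.18  83.38   0.01  81.42 -38.7 ]
```

View pics/w_jar.png

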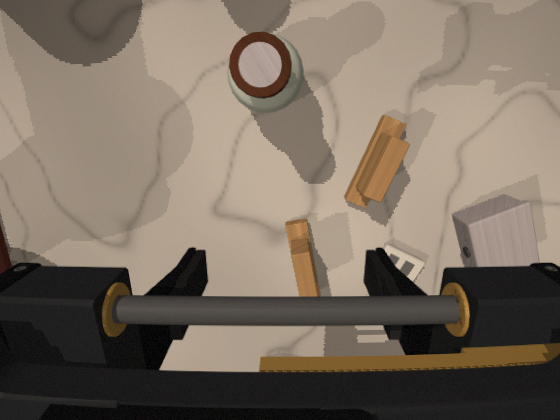

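View pics/w_plate.png

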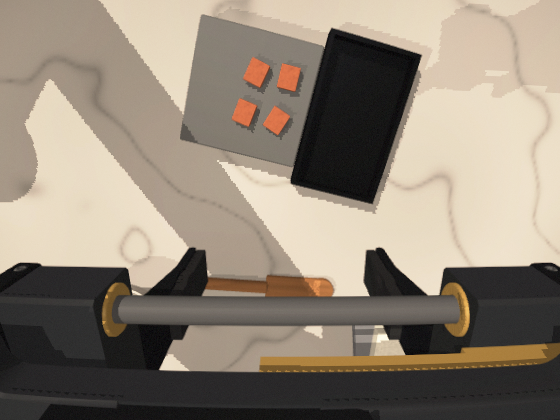

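View pics/z_side_210.png

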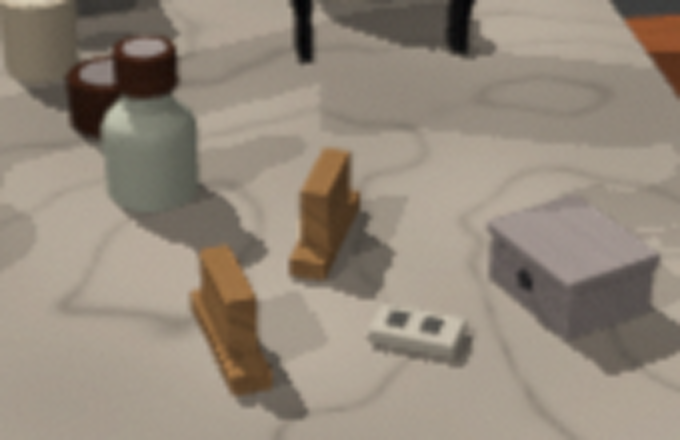

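View pics/z_scene_250.png

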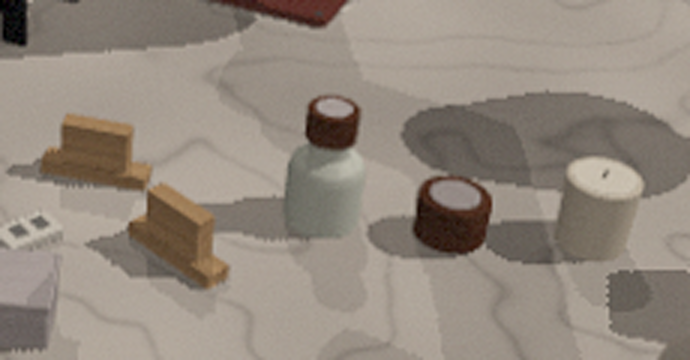

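View pics/z_side_220.png

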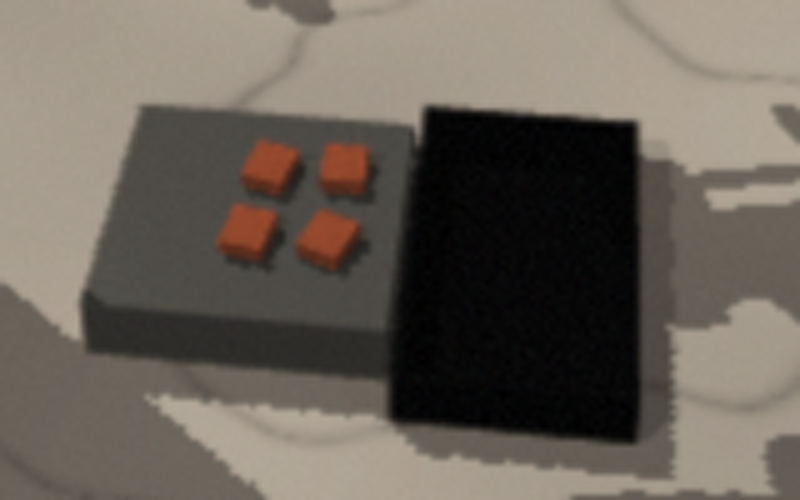

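Plate corners in the wrist view are (201,15) and (181,139); tray corners are (332,29), (420,55), (291,183) and (373,203). All four chips are on the plate. The cap's white inlay is centred near (262,64). I'll zoom in for the block and cap.

```bash
python3 - <<'E'
from h import *
for f,b in (('wrist0',(150,110,250,240)),('w_jar',(210,10,320,120)),('w_plate',(170,0,440,220))):
    im=cv2.imread(f'pics/{f}.png')[b[1]:b[3],b[0]:b[2]]
    k=min(800/im.shape[1],600/im.shape[0])//1; print(f,k); cv2.imwrite(f'pics/zz_{f}.png',cv2.resize(im,None,fx=k,fy=k,interpolation=cv2.INTER_CUBIC))
E
```

```text
wrist0 4.0
w_jar 5.0
w_plate 2.0
```

View pics/zz_wrist0.png

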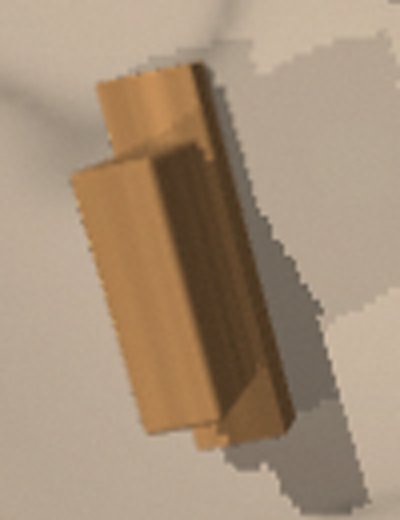

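View pics/zz_w_jar.png

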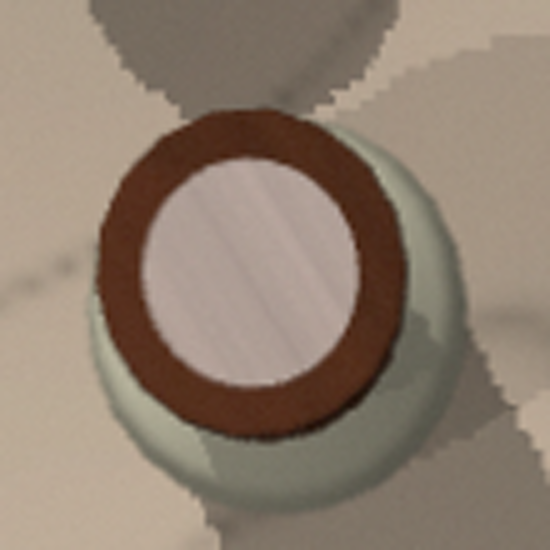

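View pics/zz_w_plate.png

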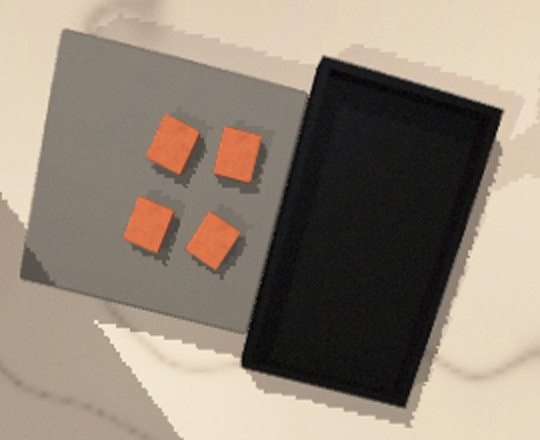

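```bash
python3 - <<'E'
from h import *
import pickle
L=lambda n:cam('wrist',pickle.load(open(n,'rb')))
W0,WJ,WP=L('s0.pkl'),L('s_jar.pkl'),L('s_plate.pkl');S=cam('side');C=cam('scene')
def fit(obs,x0):
    def M(x,P):
        c,s=np.cos(x[2]),np.sin(x[2]);return np.array([x[0]+c*P[0]-s*P[1],x[1]+s*P[0]+c*P[1],P[2]])
    f=lambda x:np.concatenate([(proj(c,M(x,P))[0]-uv) for c,uv,P in obs])
    r=least_squares(f,x0,x_scale=[1,1,.01],loss='soft_l1');print(r.x[:2],np.degrees(r.x[2]));print(r.fun.reshape(-1,2));return r.x
z=lambda u,v:(150+u/4,110+v/4)
grip=[(z(73,178),(-11,35,62)),(z(150,155),(11,35,62)),(z(150,434),(-11,-35,62)),(z(218,422),(11,-35,62)),(z(97,88),(-14,55,16)),(z(192,64),(14,55,16)),(z(198,450),(-14,-55,16)),(z(295,418),(14,-55,0))]
b=fit([(W0,u,P) for u,P in grip],[527,0,.2])
zs=lambda u,v:(210+u/4,160+v/4)
sg=[(zs(200,250),(-11,35,62)),(zs(231,247),(11,35,62)),(zs(236,302),(-11,-35,62)),(zs(256,297),(11,-35,62))]
fit([(S,u,P) for u,P in sg],[527,0,.2])
zc=lambda u,v:(250+u/3,180+v/3)
fit([(C,zc(*u),P) for u,P in [((67,116),(-11,-35,62)),((64,127),(11,-35,62)),((133,123),(-11,35,62)),((131,136),(11,35,62)),]],[527,0,.2])
print('plate')
zp=lambda u,v:(170+u/2,v/2)
pl=[(zp(64,29),(-65,65,30)),(zp(21,278),(-65,-65,30)),(zp(323,57),(67,85,24)),(zp(503,109),(167,85,24)),(zp(242,367),(67,-85,24)),(zp(405,407),(167,-85,24)),(zp(308,92),(65,65,30))]
p=fit([(WP,u,P) for u,P in pl],[514,-250,-.2])
z2=lambda u,v:(220+u/5,260+v/5)
fit([(S,z2(*u),P) for u,P in [((140,105),(-65,65,30)),((84,292),(-65,-65,30)),((413,125),(65,65,30)),((390,330),(65,-65,30)),((425,105),(67,85,24)),((638,122),(167,85,24))]],[514,-250,-.2])
R=np.array([[np.cos(p[2]),-np.sin(p[2])],[np.sin(p[2]),np.cos(p[2])]])
for u in [(174,144),(238,155),(149,224),(212,241)]: print('chip plate frame',(onz(WP,zp(*u),38)[:2]-p[:2])@R)
print('cap w',onz(WJ,(260,64.2),126),'side',onz(S,zs(147,46),126),'scene',onz(C,zc(334.5,107.5),126))
E
```

```text
[523.96   5.76] 10.66291802165764
[[-1.16 -0.78]
 [ 0.79  0.61]
 [-1.34  0.99]
 [ 1.81  0.31]
 [-0.42 -1.22]
 [ 0.03 -0.31]
 [-0.08  0.3 ]
 [ 0.61 -0.  ]]
[526.97   0.88] 12.861015557111772
[[-0.02  0.03]
 [-0.09 -0.73]
 [-1.2   0.46]
 [ 1.84  0.05]]
[530.33  12.01] 17.304265371329343
[[-0.26 -0.1 ]
 [-0.69  0.01]
 [ 0.72  0.27]
 [ 0.24 -0.23]]
plate
[ 511.83 -244.27] -13.965006010788494
[[-1.33 -0.65]
 [-0.95  0.83]
 [ 0.06 -0.72]
 [ 0.51  0.02]
 [-0.04  0.29]
 [ 0.26  0.37]
 [ 1.18  0.23]]
[ 512.72 -245.34] -13.919069893976882
[[-0.01 -0.85]
 [-1.22  2.33]
 [ 0.76 -0.65]
 [ 0.04  0.28]
 [-0.11 -0.2 ]
 [ 0.33 -0.38]]
chip plate frame [ 3.67 22.97]
chip plate frame [36.62 25.61]
chip plate frame [ -0.34 -18.82]
chip plate frame [ 33.81 -19.39]
cap w [480.45 233.31 126.  ] side [484.11 228.95 126.  ] scene [483.7  234.78 126.  ]
```

```bash
cat >> h.py <<'E'
def ori(yaw): # tool y axis at yaw (deg) in world; x = +90 of it
    c,s=np.cos(np.radians(yaw)),np.sin(np.radians(yaw))
    return np.array([[-s,c,0],[c,s,0],[0,0,-1.]])
def snap(name):
    import pickle
    s=arm.read_state();f=arm.grab_frame('wrist');cv2.imwrite(f'pics/{name}.png',f);pickle.dump(s,open(f's_{name}.pkl','wb'));return s
E
python3 - <<'E'
from h import *
R=ori(11.5); c=np.array([525.5,4,0])
arm.reach(c-80*R[:,0]+[0,0,150],R); arm.wait(.25); s=snap('blk1'); print(s['t'],s['tool_pos'],s['force'])
E
```

```text
4.4083 [541.86 -75.57 150.39] [1.04 0.12 0.23]
```

View pics/blk1.png

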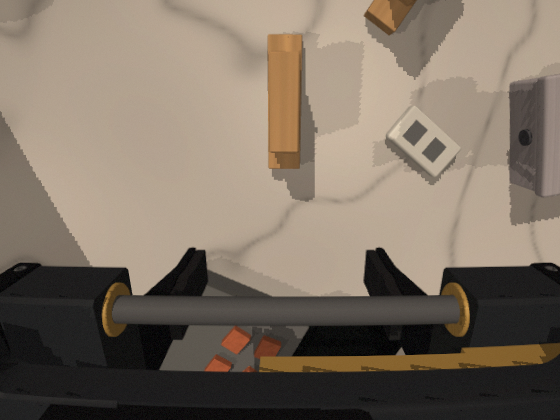

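```bash
python3 - <<'E'
from h import *
im=cv2.imread('pics/blk1.png')[25:180,240:340]
cv2.imwrite('pics/zz_blk1.png',cv2.resize(im,None,fx=4,fy=3.8,interpolation=cv2.INTER_CUBIC) if 0 else cv2.resize(im,(400,600),interpolation=cv2.INTER_CUBIC))
E
```

```text
(no output)
```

View pics/zz_blk1.png

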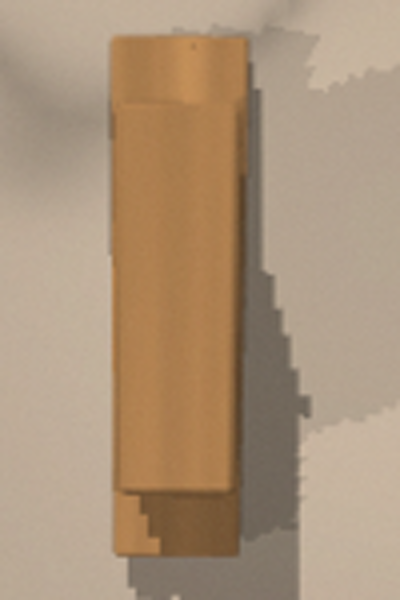

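```bash
cat >> h.py <<'E'
def fit(obs,x0):
    def M(x,P):
        c,s=np.cos(x[2]),np.sin(x[2]);return np.array([x[0]+c*P[0]-s*P[1],x[1]+s*P[0]+c*P[1],P[2]])
    f=lambda x:np.concatenate([(proj(c,M(x,P))[0]-uv) for c,uv,P in obs])
    r=least_squares(f,x0,x_scale=[1,1,.01],loss='soft_l1');print(r.x[:2],np.degrees(r.x[2]));print(r.fun.reshape(-1,2));return r.x
E
python3 - <<'E'
from h import *
import pickle
W=cam('wrist',pickle.load(open('s_blk1.pkl','rb')))
k=155/600
fit([(W,(240+u/4,25+v*k),P) for u,v,P in [(113,102,(-11,35,62)),(243,102,(11,35,62)),(118,491,(-11,-35,62)),(237,490,(11,-35,62)),(111,37,(-14,55,16)),(247,37,(14,55,16)),(114,555,(-14,-55,16)),(240,556,(14,-55,16))]],[525,4,.2])
E
```

```text
[523.77   6.28] 11.12882811265612
[[ 0.18 -0.4 ]
 [-0.14 -0.29]
 [-0.16  1.24]
 [-0.1   1.6 ]
 [-0.4  -0.75]
 [ 0.42 -0.63]
 [ 0.13  0.22]
 [ 0.12  0.07]]
```

```bash
python3 - <<'E'
from h import *
R=ori(11.1); c=np.array([523.8,6,0])
arm.reach(c+[0,0,120],R); arm.move_straight(c+[0,0,38],v=120); arm.wait(.1)
s=arm.read_state(); print(s['tool_pos'],s['force'])
arm.grasp(); s=arm.read_state(); print(s['t'],s['opening'],s['force'],s['tool_pos'])
arm.move_straight(c+[0,0,130],v=150); arm.wait(.1); s=arm.read_state(); print(s['t'],s['opening'],s['force'],s['tool_pos'])
f=arm.grab_frame('side');cv2.imwrite('pics/side1.png',f)
cv2.imwrite('pics/side1z.png',cv2.resize(f[100:340,180:400],None,fx=2.5,fy=2.5))
E
```

```text
[524.86   5.75  39.15] [ 0.72  1.32 -0.91]
6.9 21.8760296218131 [-0.01  0.16 -1.16] [523.77   6.    37.93]
7.7667 21.4500179015687 [ 0.34  0.69 -1.61] [522.63   6.14 128.41]
```

View pics/side1z.png

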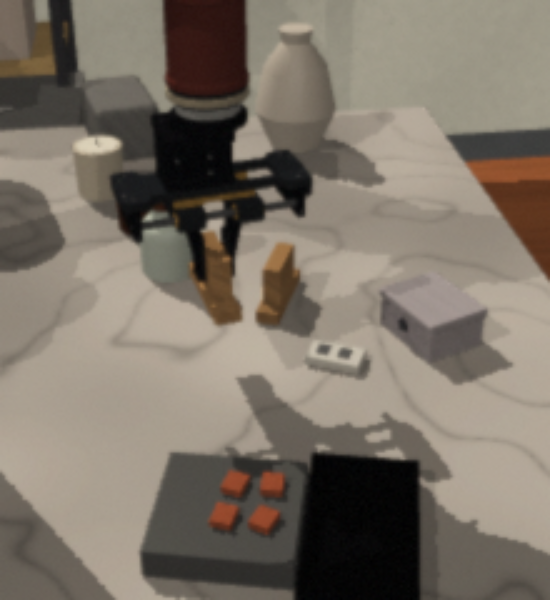

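```bash
python3 - <<'E'
from h import *
y=-13.95; R=ori(y); ex,ey=R[:,1],R[:,0]; p=np.array([512.2,-244.7,0])
P=lambda x,yy,z:p+ex*x+ey*yy+[0,0,z]
arm.reach(P(-48,2,130),R); arm.move_straight(P(-48,2,80),v=120); arm.wait(.1)
print(arm.read_state()['q'])
arm.move_straight(P(-48,2,69.5),v=40); arm.wait(.2)
s=arm.read_state(); print(s['t'],s['tool_pos'],P(-48,2,69.5),s['force'])
cv2.imwrite('pics/side2.png',arm.grab_frame('side')[220:380,200:400].repeat(4,0).repeat(4,1)[:600])
E
```

```text
[-35.03   7.75 110.23   0.    61.92 -21.12]
10.0583 [ 466.22 -231.3    69.67] [ 466.1  -231.19   69.5 ] [ 0.39  0.29 -0.72]
```

View pics/side2.png

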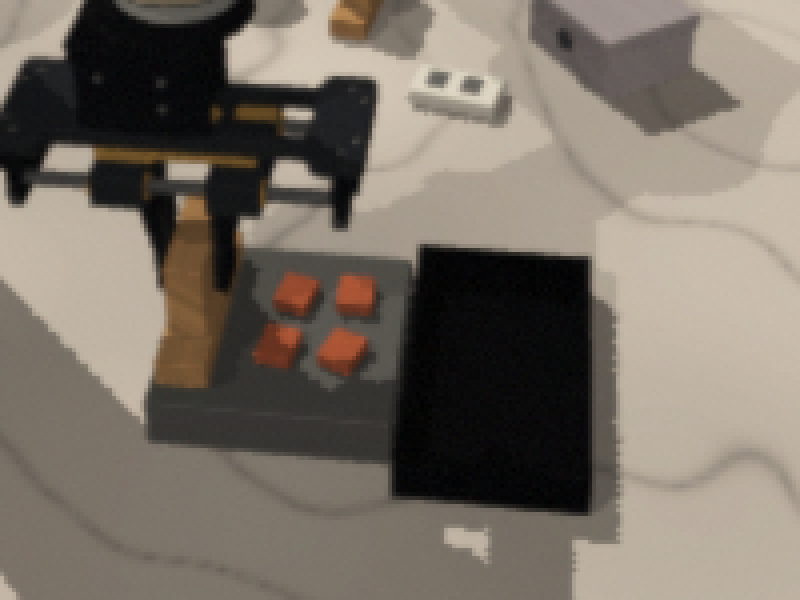

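The block stands squarely behind the chips, just above the plate, so I'll sweep now.

```bash
python3 - <<'E'
from h import *
y=-13.95; R=ori(y); ex,ey=R[:,1],R[:,0]; p=np.array([512.2,-244.7,0])
P=lambda x,yy,z:p+ex*x+ey*yy+[0,0,z]
ims=[]
for x in (30,78):
    arm.move_straight(P(x,2,69.5),v=55); arm.wait(.1)
    s=arm.read_state(); print(s['t'],s['tool_pos']-P(x,2,69.5),s['force'],s['opening'])
    ims.append(arm.grab_frame('side')[220:370,200:400])
cv2.imwrite('pics/side3.png',cv2.resize(np.hstack(ims),None,fx=2,fy=2,interpolation=cv2.INTER_CUBIC))
f=arm.grab_frame('scene')[150:270,130:290]
cv2.imwrite('pics/scene3.png',cv2.resize(f,None,fx=5,fy=5,interpolation=cv2.INTER_CUBIC))
E
```

```text
11.775 [-0.18  0.03  0.05] [-0.05  0.3  -1.82] 21.812146457898205
12.95 [-0.32  0.09 -0.05] [-0.2  -0.83 -0.87] 22.29200964237284
```

View pics/side3.png

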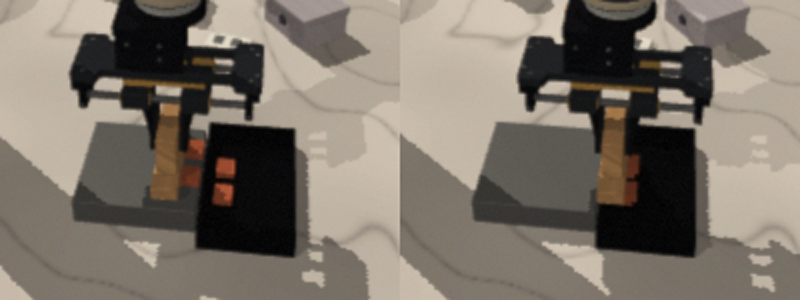

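View pics/scene3.png

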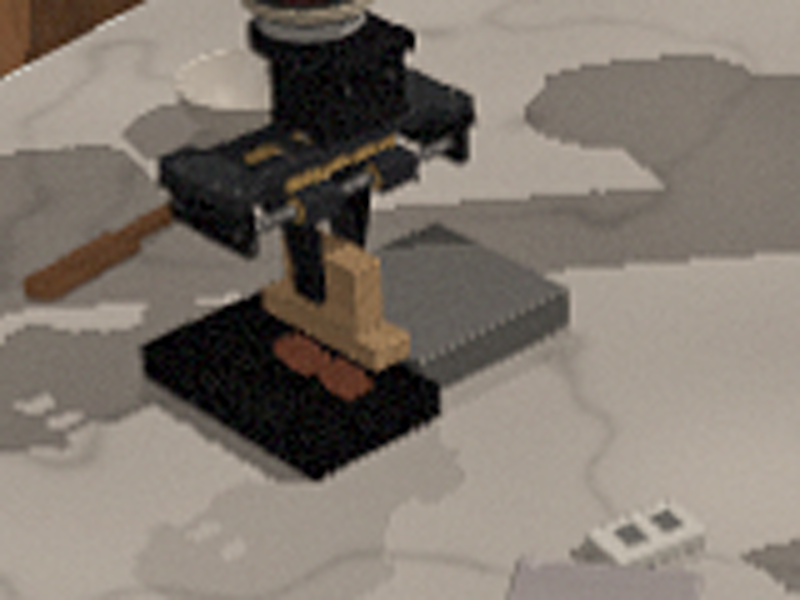

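```bash
python3 - <<'E'
from h import *
y=-13.95; R=ori(y); ex,ey=R[:,1],R[:,0]; p=np.array([512.2,-244.7,0])
P=lambda x,yy,z:p+ex*x+ey*yy+[0,0,z]
arm.move_straight(P(78,2,130),v=150); arm.move_straight(P(60,-110,170),v=200); arm.wait(.2)
s=snap('w4'); print(s['t'],s['opening'])
cv2.imwrite('pics/w4z.png',cv2.resize(cv2.imread('pics/w4.png')[0:260,150:460],None,fx=2,fy=2,interpolation=cv2.INTER_CUBIC))
E
```

```text
14.55 21.905861660887467
```

View pics/w4z.png

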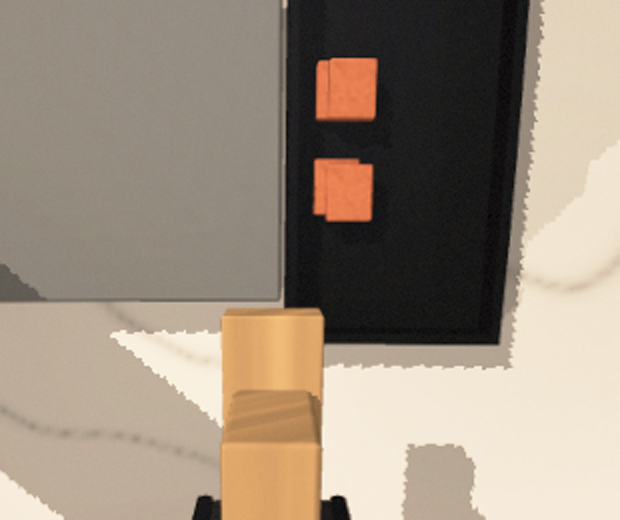

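All four chips lie in the tray, in two stacks of two well inside the walls, and the plate is clean. Now I'll put the block back.

```bash
python3 - <<'E'
from h import *
R=ori(11.1); c=np.array([523.8,6,0])
arm.reach(c+[0,0,130],R); arm.move_straight(c+[0,0,45],v=130); arm.wait(.1)
for z in (40,39,38.3,37.8,37.3):
    arm.move_straight(c+[0,0,z],v=25); arm.wait(.1)
    s=arm.read_state(); print(z,s['t'],s['tool_pos'],s['force'])
    if s['force'][2]>4: break
arm.open_gripper(); arm.wait(.1); s=arm.read_state(); print(s['t'],s['opening'],s['force'])
arm.move_straight(c+[0,0,150],v=150); 
R=ori(11.1); 
f=arm.grab_frame('side');cv2.imwrite('pics/side5.png',cv2.resize(f[100:340,180:400],None,fx=2.5,fy=2.5)); s=arm.read_state();print(s['t'])
E
```

```text
40 17.35 [523.79   6.05  40.03] [ 0.86 -0.22 -0.71]
39 17.7 [523.81   6.01  38.99] [-0.22  0.11 -1.23]
38.3 18.05 [523.8    5.99  38.31] [ 0.27  0.26 -1.33]
37.8 18.4 [523.94   6.    37.92] [ 0.72 -0.01  0.04]
37.3 18.75 [523.99   5.98  37.89] [-2.51  0.05  4.97]
20.1 86.66407625811522 [0.37 0.04 0.45]
21.05
```

View pics/side5.png

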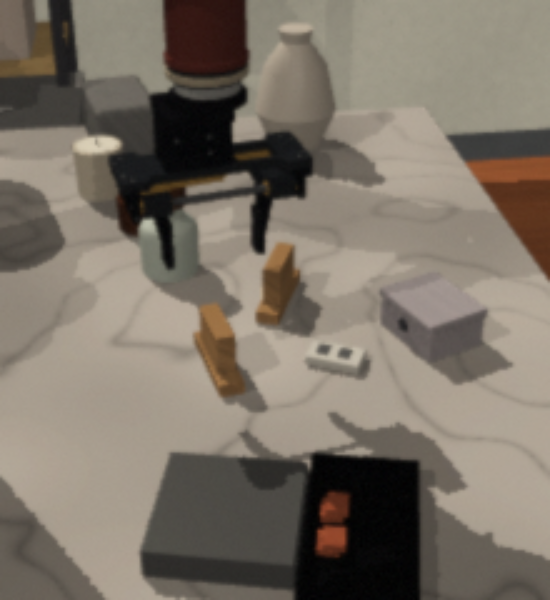

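```bash
python3 - <<'E'
from h import *
R=ori(-36); c=np.array([482,233,0])
arm.reach(c-80*R[:,0]+[0,0,210],R); arm.wait(.25); s=snap('cap1'); print(s['t'],s['tool_pos'],s['q'])
cv2.imwrite('pics/cap1z.png',cv2.resize(cv2.imread('pics/cap1.png')[20:220,180:400],None,fx=3,fy=3,interpolation=cv2.INTER_CUBIC))
E
```

```text
22.375 [435.15 167.78 209.65] [ 11.38  -8.69 111.62  -0.    77.1   47.42]
```

View pics/cap1z.png

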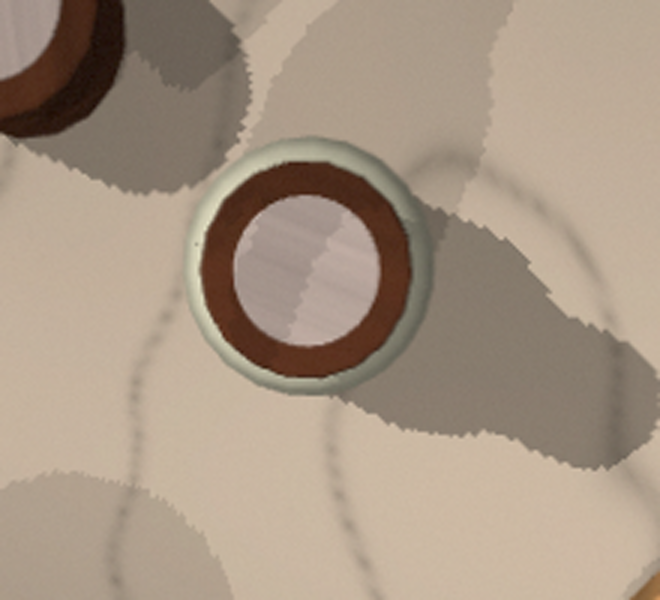

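```bash
python3 - <<'E'
from h import *
import pickle
W=cam('wrist',pickle.load(open('s_cap1.pkl','rb')))
c=onz(W,(282.3,110.3),126); print(c); c=np.array([c[0],c[1],0])
print('jar ctr',onz(W,(180+309/3,20+266/3),60))
R=ori(-36)
arm.reach(c+[0,0,165],R); arm.move_straight(c+[0,0,105],v=100); arm.wait(.2)
s=arm.read_state(); print(s['t'],s['tool_pos'],s['force'],s['q'])
cv2.imwrite('pics/side6.png',cv2.resize(arm.grab_frame('side')[110:260,180:330],None,fx=4,fy=4,interpolation=cv2.INTER_CUBIC))
np.save('c.npy',c)
E
```

```text
[480.62 232.76 126.  ]
jar ctr [481.05 233.33  60.  ]
23.825 [481.26 232.96 105.92] [ 0.84 -0.47  0.29] [ 17.38   7.52 107.44   0.    64.95  53.37]
```

View pics/side6.png

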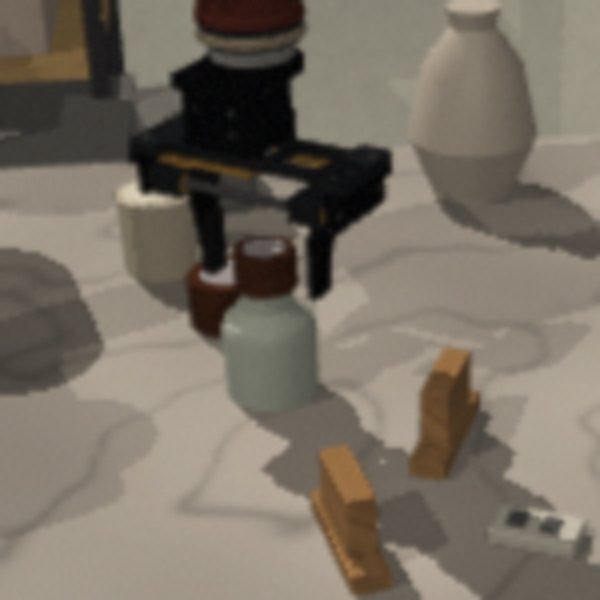

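```bash
python3 - <<'E'
from h import *
c=np.load('c.npy')
arm.grasp(); arm.wait(.1); s=arm.read_state(); print(s['t'],s['opening'],s['tool_pos'],s['force'],s['torque'])
z0=105
for d in (3,6,8,9,10,11):
    arm.move_straight(c+[0,0,z0-d],v=30); arm.wait(.12)
    s=arm.read_state(); print(d,s['t'],s['tool_pos'],s['force'],s['torque'],s['opening'])
    if s['force'][2]>22: break
cv2.imwrite('pics/side7.png',cv2.resize(arm.grab_frame('side')[110:260,180:330],None,fx=4,fy=4,interpolation=cv2.INTER_CUBIC))
E
```

```text
24.7 49.5207293718479 [480.28 232.98 104.95] [-1.76  2.19  1.85] [0.36 0.5  0.  ]
3 25.0667 [480.84 232.96 102.52] [-3.    1.3   5.77] [ 0.22  0.66 -0.07] 49.159264410281814
6 25.4333 [481.1  232.98  99.88] [-2.94  0.07  8.2 ] [0.17 0.71 0.03] 49.622446092871975
8 25.8 [481.14 232.99  98.08] [-3.11  0.44  9.58] [ 0.12  0.86 -0.  ] 49.20339067426023
9 26.1667 [481.16 233.    97.2 ] [-3.66  0.01  9.72] [0.13 0.9  0.01] 49.161182602757286
10 26.5333 [481.25 233.01  96.86] [-6.4  -0.31 13.84] [-0.09  1.26  0.05] 49.36473051362003
11 26.9 [481.26 233.04  96.8 ] [-10.04  -1.62  21.33] [-0.26  1.77 -0.01] 49.59221354156748
```

View pics/side7.png

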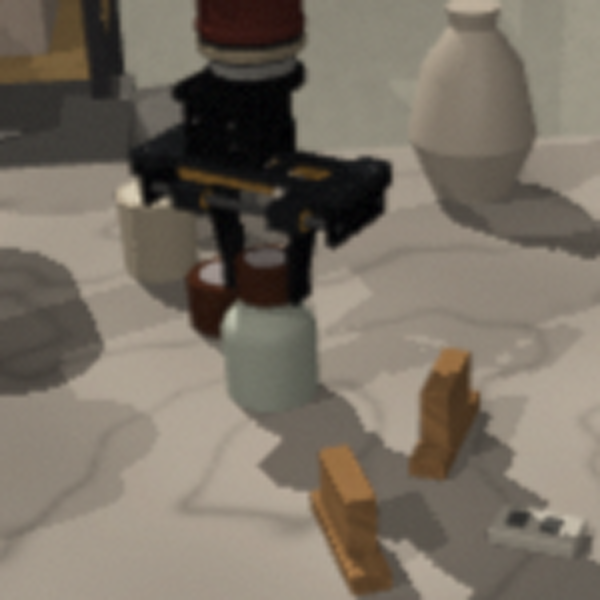

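```bash
python3 - <<'E'
from h import *
c=np.load('c.npy')+[.4,.2,0]
z=105-10.3
for a in (12,24,36,48,60,68,74):
    arm.reach(c+[0,0,z],ori(-36+a)); arm.wait(.1)
    s=arm.read_state(); R=s['eef_rot']; print(a,s['t'],np.degrees(np.arctan2(R[1,1],R[0,1]))+36,s['tool_pos'],s['force'],s['torque'],s['opening'])
    if abs(s['torque'][2])>1.0: break
E
```

```text
12 27.3667 12.035199593022469 [481.33 233.61  96.81] [-7.62  0.87 16.11] [0.13 1.53 0.23] 49.26923448375351
24 27.7833 24.024572108580106 [481.8  233.54  96.83] [-6.13  1.26 15.3 ] [0.18 1.3  0.15] 49.70412146234557
36 28.2 36.006722765550755 [482.61 233.56  96.85] [-4.71  1.12 12.27] [0.26 0.68 0.06] 49.49955689274503
48 28.6167 48.01340166031974 [482.28 233.76  96.87] [-4.84  1.07 13.66] [0.26 0.91 0.05] 48.924748592381825
60 29.0333 60.005147503174086 [482.7  233.79  96.88] [-3.01  1.98 10.75] [0.31 0.59 0.01] 49.818494448351814
68 29.3917 67.9974249527907 [483.04 233.76  96.92] [-2.28  1.98 11.21] [0.44 0.37 0.09] 49.738138820610146
74 29.7417 74.00072180147566 [483.23 233.8   96.96] [-0.58  2.24 11.32] [ 0.35  0.25 -0.01] 49.822364111956
```

```bash
python3 - <<'E'
from h import *
c=np.load('c.npy')+[.4,.2,0]
z=105-10.3
for a in (78,81,83,85):
    arm.reach(c+[0,0,z],ori(-36+a)); arm.wait(.1)
    s=arm.read_state(); print(a,s['t'],s['tool_pos'],s['force'],s['torque'],s['opening'])
    if abs(s['torque'][2])>.25: break
E
```

```text
78 30.0917 [483.32 233.8   96.95] [-0.82  1.22  9.94] [ 0.45  0.19 -0.05] 49.58621327068268
81 30.4417 [483.4  233.81  96.95] [ 0.27  2.03 10.44] [ 0.47  0.2  -0.01] 49.675944102508005
83 30.7917 [483.43 233.79  96.95] [-0.69  2.24 10.51] [ 0.52  0.08 -0.05] 49.72166978514886
85 31.1417 [483.43 233.82  96.95] [-0.48  1.7  10.54] [ 0.44  0.11 -0.01] 49.50716807229632
```

```bash
python3 - <<'E'
from h import *
c=np.load('c.npy')+[.4,.2,0]
z=105-10.3
for a in (87,89,91,93):
    arm.reach(c+[0,0,z],ori(-36+a)); arm.wait(.1)
    s=arm.read_state(); print(a,s['t'],s['tool_pos'],s['force'],s['torque'],s['opening'])
    if abs(s['torque'][2])>.2: break
f=arm.grab_frame('wrist'); cv2.imwrite('pics/w8.png',f)
cv2.imwrite('pics/scene8.png',cv2.resize(arm.grab_frame('scene')[150:270,310:430],None,fx=5,fy=5,interpolation=cv2.INTER_CUBIC))
E
```

```text
87 31.4917 [483.44 233.91  96.97] [-0.12  3.04 10.15] [ 0.49  0.11 -0.16] 49.497613622848476
89 31.8417 [483.38 233.95  96.93] [-0.81  2.35 10.12] [ 0.52  0.15 -0.36] 49.459891437729
```

View pics/w8.png

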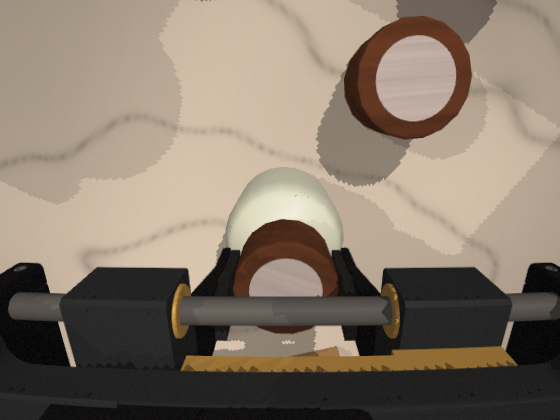

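View pics/scene8.png

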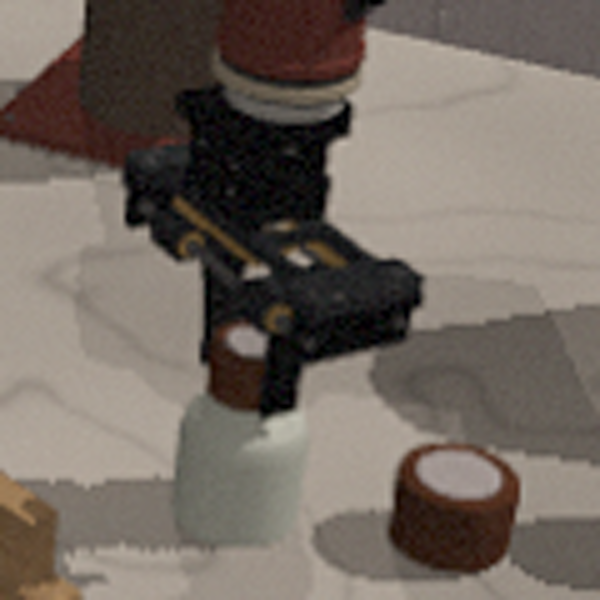

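At a tool turn of 87–89° the torque rises (−0.16, then −0.36 N m), so the cap is at its stop. I'll back off a few degrees so it sits mid-slot, then lift in steps.

```bash
python3 - <<'E'
from h import *
c=np.load('c.npy')+[.4,.2,0]
arm.reach(c+[0,0,94.7],ori(-36+83)); arm.wait(.1)
s=arm.read_state(); print(s['t'],s['tool_pos'],s['force'],s['torque'])
c=np.array([483.2,233.8,0])
for z in (96.5,100,104,108,112,118,126):
    arm.move_straight(c+[0,0,z],v=30); arm.wait(.1)
    s=arm.read_state(); print(z,s['t'],s['tool_pos'],s['force'],s['torque'],s['opening'])
    if s['force'][2]<-8: print('pull');break
cv2.imwrite('pics/side9.png',cv2.resize(arm.grab_frame('side')[110:260,180:330],None,fx=4,fy=4,interpolation=cv2.INTER_CUBIC))
E
```

```text
32.2917 [483.39 233.66  96.96] [-0.49  0.68 10.38] [ 0.3   0.16 -0.03]
96.5 32.6417 [483.57 233.69  97.63] [-3.96 -1.58  9.91] [-0.1   0.87  0.05] 49.52360177735457
100 33.0083 [483.57 233.64 100.86] [-3.77 -0.6   7.95] [-0.02  0.7  -0.06] 49.732071309648816
104 33.3917 [483.55 233.68 104.36] [-2.35 -0.32  5.48] [0.09 0.44 0.05] 49.48140679361032
108 33.775 [483.56 233.73 108.08] [-0.34  0.07  3.64] [ 0.09 -0.03 -0.03] 49.41404332252461
112 34.1583 [482.93 233.66 111.65] [-0.23 -0.96 -0.49] [ 0.02 -0.02 -0.01] 49.56923614500994
118 34.6083 [483.23 233.83 118.07] [-0.04 -0.04 -0.3 ] [ 0.1  -0.01 -0.01] 49.52622482918175
126 35.125 [483.16 233.77 126.  ] [ 0.21 -0.32 -0.58] [ 0.08 -0.01 -0.05] 49.274467594167916
```

View pics/side9.png

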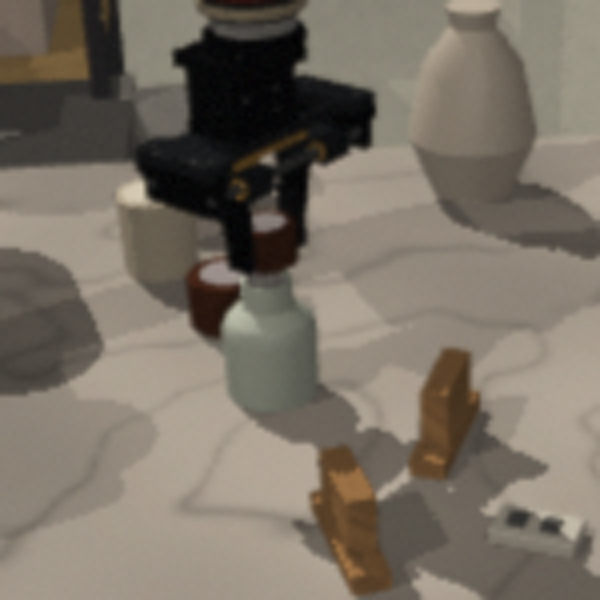

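The cap has come free. Next is the final height and the checks.

```bash
python3 - <<'E'
from h import *
arm.move_straight([483.2,233.8,155],v=50); arm.wait(.5)
s=arm.read_state(); print(s['t'],s['tool_pos'],s['force'],s['opening'],s['joint_vel'])
f=arm.grab_frame('side');cv2.imwrite('pics/side10.png',cv2.resize(f[100:340,180:400],None,fx=2.5,fy=2.5,interpolation=cv2.INTER_CUBIC))
cv2.imwrite('pics/scene10.png',cv2.resize(arm.grab_frame('scene')[140:300,130:480],None,fx=2.2,fy=2.2,interpolation=cv2.INTER_CUBIC))
E
```

```text
36.4083 [483.18 233.8  154.91] [ 0.05  0.8  -0.58] 49.13290679306137 [ 0.05 -0.07  0.   -0.03 -0.03 -0.  ]
```

View pics/side10.png

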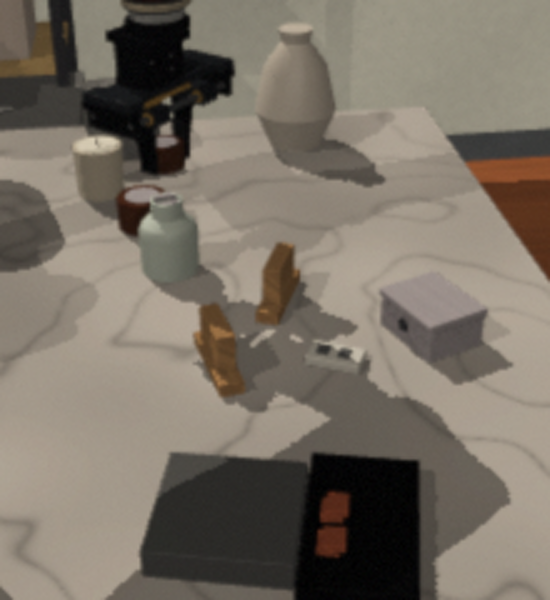

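View pics/scene10.png

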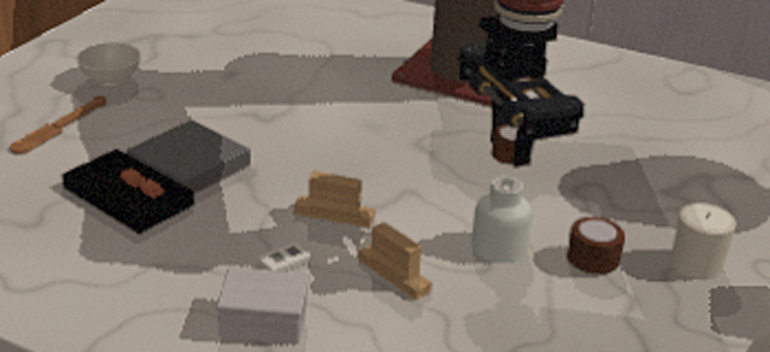

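The views show the cap held level above the open jar, the block standing upright, and the chips in the tray. The other things are where they were.

```bash
python3 -c "
from plant import arm
print(arm.finish_job())"
```

```text
the job is handed in; nothing more can be done
None
```

The job is done and handed in at about 36.4 s of the 66 s allowed. The hand-in gives no verdict.

- **Chips:** I gripped the nearer scraper block and pushed all four chips off the plate in one sweep at 11–13 s. The wrist picture shows them in the catchall in two stacks of two, well inside the walls.
- **Block:** It is back where it stood, released and upright in the side and scene views.
- **Cap:** I pressed it about 8 mm down to the hard stop and turned it anticlockwise while pressed. It lifted out with no pull on the wrist, and the gripper is holding it still about 50 mm above its seat (fingers 49 mm apart).
- **Other things:** The bystanders I could see look unmoved; I did not measure them.

**Disagreements:**
- **Turn angle:** The stop showed at a tool turn of 87–89° rather than about 82°, so the cap probably slipped a few degrees in the grip. I eased back to 83° before lifting.
- **Sideways drift:** The tool drifted about 2 mm sideways during the pressed turn, so I kept that offset for the lift.
- **Position estimates:** My position estimates from the fixed cameras and the wrist camera differed by up to about 7 mm for the block and about 5 mm for the cap. I used the close-up wrist views for both.

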